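Clamp a cheese block and tighten the stop's wing nut

TASK

Clamp the block of cheese on the portioning board: push the sliding stop along until the cheese is held snugly, with no gap, between the stop and the board's end fence, and then turn the loose wing nut on the stop clockwise (seen from above) with fingertip strokes on its wings until it is fully tight, leaving the stop snug. Only push: do not pinch the wings or lift the cheese, and leave the jar, the bowl and the small round cheese where they are.

Things in the scene. Friction and masses are not known exactly. Their poses are not given: they have to be found in the camera images.
- board: Fixed white board, 190 (x) by 400 (y) by 20 mm high; origin at the centre of its underside, on the counter. Steel end fence across it near its +y end: 150 mm wide, 15 thick, top 90 mm above the counter, inner face at y = +160 mm. The stop slides on the board's middle line along y; +y is towards the fence.
- stop (a joint): Travel of the steel stop along board +y, m; at 0 the nut's axis is at board x = 0, y = -107 mm. Reads 0.100 when the 110 mm cheese is snug between stop and fence. Slides stiffly (about 7 N, plus 3 to 8 N for the cheese it shoves) and stays where it is left.
- stop_push (a point): Centre of the rear (-y) face of the stop's top beam, 84 mm above the counter; axes as the board's. Beam 150 mm long (x), 27 thick (y), 70 to 98 mm above the counter, on end legs 122 mm apart inside; its front face meets the cheese. Foot plate top at 28.5 mm. The nut's axis is 30 mm behind (-y). Wings pass under the beam; fingers pushing them cannot.
- nut_top (a point): On the vertical axis of the black wing nut, level with the wing tops, 58 mm above the counter; x along the wings, z up. Two flat upright wings, 6 mm thick, reach 42 mm out on either side, 34 to 58 mm above the counter; both alike. Hub 26 mm across; the stud ends 10 mm above it. It moves with the stop; turning does not change its height.
- wing_nut (a joint): Turn of the wing nut, rad, growing clockwise seen from above; 0 = wings along the board's x; fully tight at 6.28 (a hard end, wings along the board's x again). It starts loose between 0 and 2.2, turns easily (0.04 N m) and stays where it is left.
- cheese_center (a point): Centre of the loose rigid block of hard cheese, 80 (x) by 110 (y) by 80 mm high, about 0.7 kg, that stands on the board between stop and fence, roughly square to it, with a gap before and behind; axes along its sides.
- jar_center (a point): Centre of a closed jar, 60 mm across, 85 mm high, standing on the counter: leave alone.
- bowl_center (a point): Centre of a white bowl, 100 mm across, 45 mm high, on the counter: leave alone.
- round_center (a point): Centre of a small round cheese, 72 mm across, 30 mm high, on the counter: leave alone.
Not all that is in view belongs to the job. Leave any blue, purple or red look-alike of the part that bears cheese_center alone.

How it is judged:
By the outcome, as a careful person would: the job done as asked, in the order asked, and still so for the second after the job is handed in, with the robot touching nothing.
It also fails if it takes over 54 s, if anything falls off the work surface, if the arm or the gripper's body presses on something with over 40 N, if the wrist force passes 120 N, or if a joint passes its speed limit or range.

ROBOT

A 6-joint arm with a two-finger parallel gripper is mounted at the origin on the work surface. World frame = base frame: x ahead of the robot, y to its left, z up, the work surface at z = 0. Lengths are in m, angles in rad, forces in N, time in s.
With the tool pointing down it reaches from about 0.35 to 0.975 m from the base axis. Payload 4.9 kg.
Tool frame: the origin (TCP) lies midway between the tips of the shut fingers; the grasp point (between the pads) lies 19 mm behind it; z points along the fingers, y is the direction in which the jaws open and shut (so a half turn about z gives the same grasp; the last joint's range is limited). The gripper opens to 85 mm and grips with 20 to 120 N. Pads are 22 mm wide; open, the fingers measure 114 mm over their backs; the gripper's body (76 mm by 85 mm) begins 54 mm behind the grasp point. The pads swing forward as they close: fully open they stand 13 mm farther back than shut.
Start: joints at [1.12, 0.053, 1.613, -0, 1.476, -0.119], TCP at [0.204, 0.591, 0.231] pointing down, gripper open.
Joint ranges: [-3.01, 3.01], [-1.01, 2.22], [0.06, 2.58], [-1.02, 4.17], [0.09, 2.62], [-3.14, 3.14]. Speed limits (rad/s): [2.57, 2.57, 3.14, 3.14, 3.14, 3.14].

INTERFACE

Orientations are given as a rotation vector (axis times angle).
In Python, from station import ctrl gives the robot as it stands.
- The arm moves only by the shell command python3 -m jog 'ROWS' [FORCE]. ROWS is JSON, one flat list of numbers, 7 for each row, row after row: the opening, from 0 (shut) to 1 (fully open), then the shift along the tool's x, y, z in m, then the turn, a rotation vector about the tool's x, y, z in degrees. A call has 1 to 10 rows; each row shifts and turns the commanded pose from where the row before left it, along the tool's axes as they then stand; what a row does not reach is not made up. A row lasts 1/8 s, in which the tool goes at most 62.5 mm and 10.7 degrees, less where a joint would pass 70% of its speed; a pose out of reach is approached as far as the arm can. A call with a gripper value outside its range is refused whole. The fingers move at their own pace and stop on an object; FORCE is the grip in N (left out, the last holds). Time passes only in rows, so rows that do not move let the fingers close. It gives the time, the measured TCP pose, the force and the opening at its end, in the units of the state.
- ctrl.get_obs(): the state, without advancing time (a new reading comes with each control period).
- ctrl.get_image(name): name is "scene" or "top"; returns a dict with "image" (420x560x3 uint8, blue, green, red), "camera_matrix" (3x3 intrinsics, pixels), "dist_coeffs" ([k1, k2, p1, p2, k3] as OpenCV has them; the pictures are not rectified), "rvec" (rotation vector, rad) and "tvec" (3), from world to camera coordinates, as OpenCV has them. Camera axes: x right, y down, z forward; pixel columns grow to the right and rows downward; lengths in m; the calibration is good to about 2 mm. A picture is of the moment at which its call begins. There is no depth.
- ctrl.finish_job(): hands the job in, once; it reports no verdict.
Trained networks look in a picture, given as the dict that the camera call returned (one of the last four; its "shot" number tells which), for a name from the list of things; names that differ only in an ending like _2 or _b are one class to them, and where a whole thing is asked for, a point or a joint stands for the part that bears it (a point fixed in the world has none). Each returns a list of dicts, best first, with "p" (0 to 1); they miss things now and then, are a little off and sometimes report something else, mostly with a low value. They report only what shows in the picture. A call takes as long as a camera call. They do not tell look-alikes from the thing itself.
- ctrl.boxes_of(target, picture): "box" ([centre column, centre row, width, height] in pixels, round what is visible of it).
The state is a dict: "t": time; "q": joint angles; "dq": joint speeds; "effort": joint torques, N m; "tool_pos": TCP position; "tool_rot": TCP orientation; "contact_force": force on the tool from outside, world axes, zero at the start; "wrist_torque": the same for the moment, N m; "opening": finger opening in m.
Only numpy, scipy, OpenCV 4.12 (cv2) and the standard library are available. Lean on these libraries where they do the work, as an engineer would, in place of code of your own. Each camera call takes 0.05 s, during which the arm holds its last target. There are 200 camera calls.

## Working session

There is one attempt and no reset: what is moved stays moved. The work goes in short steps, Python scripts to look and compute and a shell command to move; the robot and the scene stay as the last step left them, time stands still between calls to the robot, and variables do not carry over. Pictures are saved under pics/ and viewed, about 8 in all and at most 12, crops included, and the job is handed in when it is done.

```bash
mkdir -p pics; ls
cat > h.py <<'E'
import numpy as np, cv2
from station import ctrl
def ray(p,uv):
    K=np.array(p["camera_matrix"],float);d=np.array(p["dist_coeffs"],float)
    n=cv2.undistortPoints(np.array([[uv]],float),K,d)[0,0]
    R=cv2.Rodrigues(np.array(p["rvec"],float))[0];t=np.array(p["tvec"],float).ravel()
    return -R.T@t, R.T@np.array([n[0],n[1],1])
def at(p,uv,z):
    c,r=ray(p,uv); return c+r*(z-c[2])/r[2]
def pix(p,X):
    return cv2.projectPoints(np.array(X,float).reshape(-1,1,3),np.array(p["rvec"],float),np.array(p["tvec"],float),np.array(p["camera_matrix"],float),np.array(p["dist_coeffs"],float))[0].reshape(-1,2)
E
python3 - <<'E'
from h import *
o=ctrl.get_obs();print({k:np.round(v,3).tolist() for k,v in o.items()})
for n in("top","scene"):
    p=ctrl.get_image(n);cv2.imwrite(f"pics/{n}0.png",p["image"])
    print(n,ray(p,(280,210)))
    for t in("board","stop_push","nut_top","cheese_center","jar_center","bowl_center","round_center"):
        print(t,[(round(b["p"],2),np.round(b["box"]).tolist()) for b in ctrl.boxes_of(t,p)[:3]])
E
```

```text
pics
{'t': 0.0, 'q': [1.12, 0.053, 1.614, 0.0, 1.476, -0.119], 'dq': [-0.0, 0.001, 0.001, 0.001, 0.001, 0.001], 'effort': [0.001, -39.37, -37.018, -0.0, 0.007, 0.0], 'tool_pos': [0.203, 0.59, 0.23], 'tool_rot': [-0.519, -3.098, 0.003], 'contact_force': [-0.748, -0.002, -0.597], 'wrist_torque': [-0.028, 0.006, 0.047], 'opening': 0.086}
top (array([0.30595223, 0.01064183, 1.00954242]), array([ 2.06341393e-01, -1.73922355e-04, -9.78573800e-01]))
board [(0.57, [295.0, 208.0, 179.0, 115.0])]
stop_push [(0.55, [330.0, 192.0, 61.0, 69.0])]
nut_top [(0.71, [328.0, 187.0, 8.0, 25.0])]
cheese_center [(0.85, [159.0, 152.0, 53.0, 61.0]), (0.85, [162.0, 321.0, 49.0, 59.0]), (0.78, [388.0, 312.0, 58.0, 58.0])]
jar_center [(0.65, [229.0, 161.0, 27.0, 34.0])]
bowl_center [(0.8, [178.0, 223.0, 41.0, 41.0])]
round_center [(0.65, [400.0, 172.0, 30.0, 26.0])]
scene (array([ 1.29544684, -0.37812755,  0.68655378]), array([-0.74933552,  0.34789829, -0.56346247]))
board [(0.63, [272.0, 247.0, 168.0, 135.0]), (0.42, [363.0, 240.0, 29.0, 48.0])]
stop_push [(0.71, [252.0, 248.0, 78.0, 78.0])]
nut_top [(0.58, [249.0, 251.0, 14.0, 27.0])]
cheese_center [(0.94, [167.0, 199.0, 53.0, 50.0]), (0.9, [305.0, 216.0, 59.0, 60.0]), (0.82, [428.0, 230.0, 59.0, 60.0])]
jar_center [(0.55, [362.0, 241.0, 31.0, 45.0])]
bowl_center [(0.97, [372.0, 200.0, 42.0, 33.0]), (0.49, [306.0, 217.0, 59.0, 60.0])]
round_center [(0.91, [177.0, 302.0, 36.0, 38.0])]
```

View pics/top0.png

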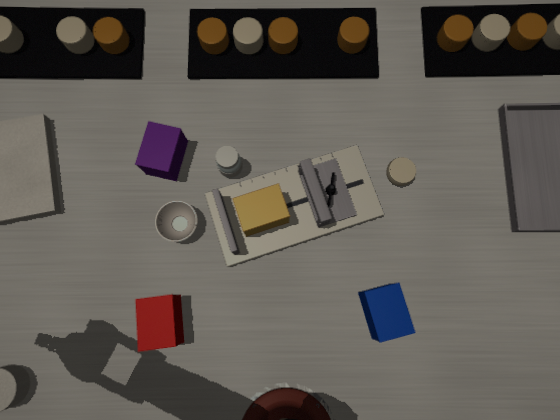

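View pics/scene0.png

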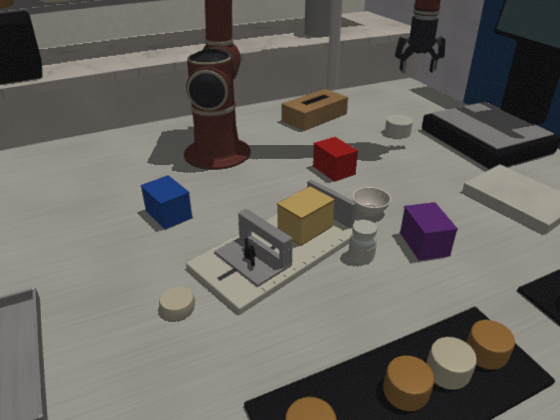

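Top view: the board lies at about (295,205), with the fence at its left end (226,221). The cheese is yellow, at (261,209), the stop beam at (316,194) and the nut at (331,189). I'll enlarge the board for its corners and the wing angle.

Run:
```python
from h import *
p=ctrl.get_image("top");im=p["image"][130:280,195:395]
im=cv2.convertScaleAbs(im,alpha=1.5,beta=10)
cv2.imwrite("pics/c1.png",cv2.resize(im,None,fx=4,fy=4,interpolation=cv2.INTER_CUBIC))
c=[at(p,u,0.02) for u in((358,147),(383,214),(230,265),(206,191))]
print(np.round(c,3)); 
for i in range(4): print(np.linalg.norm(c[i]-c[i-1]))
print("nut",at(p,(331,189),.058))
```

```text
[[ 0.674 -0.186  0.02 ]
 [ 0.503 -0.239  0.02 ]
 [ 0.383  0.13   0.02 ]
 [ 0.564  0.191  0.02 ]]
0.3927980691845124
0.1791734569388445
0.3875430407001031
0.19124710337198175
nut [ 0.55622482 -0.1102091   0.058     ]
```

View pics/c1.png

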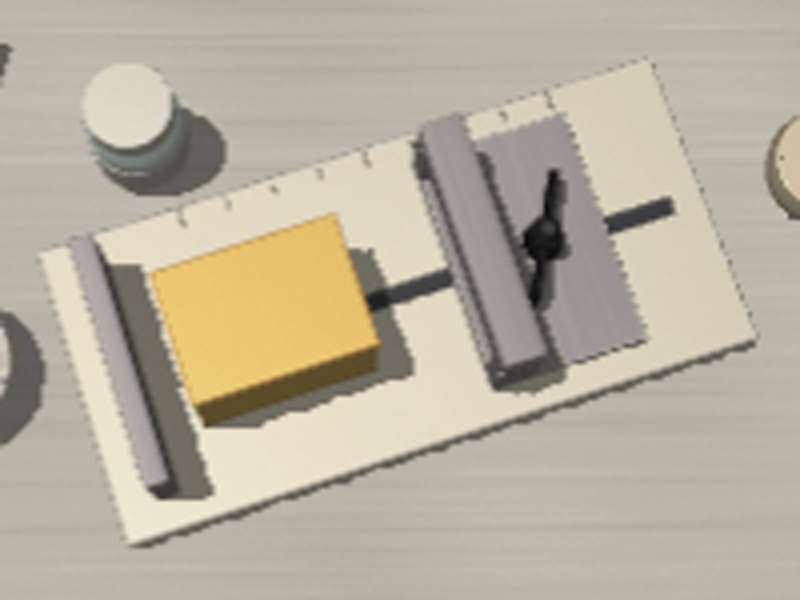

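```bash
cat > fit.py <<'E'
from h import *
from scipy.optimize import least_squares
p=ctrl.get_image("top")
C=lambda x,y:(195+(x+.5)/4-.5,130+(y+.5)/4-.5)
# board +y -> image left; board x -> image up
obs=[((.095,-.2,.02),(650,58)),((-.095,-.2,.02),(757,340)),((-.095,.2,.02),(128,545)),((.095,.2,.02),(40,253)),
((.075,.160,.09),(97,240)),((-.075,.160,.09),(170,485))]
st=[((.075,.0435,.098),(420,128)),((-.075,.0435,.098),(500,365)),((.075,.0165,.098),(465,115)),((-.075,.0165,.098),(550,352))]
st=[((a,b+0.0135,c),u) for (a,b,c),u in st] # rear face 30mm ahead of nut axis
uv=np.array([C(*u) for _,u in obs+st])
def W(v):
    c,s=np.cos(v[2]),np.sin(v[2]);R=np.array([[c,-s,0],[s,c,0],[0,0,1]])
    L=[np.array(a) for a,_ in obs]+[np.array(a)+[0,-.107+v[3],0] for a,_ in st]
    return np.array([R@l+[v[0],v[1],0] for l in L])
r=least_squares(lambda v:(pix(p,W(v))-uv).ravel(),[.53,-.02,.3,.02],loss="soft_l1")
v=r.x;print(v,"res",np.round(r.fun.reshape(-1,2),1).tolist())
c,s=np.cos(v[2]),np.sin(v[2])
nut=np.array([v[0],v[1]])+np.array([[c,-s],[s,c]])@[0,-.107+v[3]]
print("nut",nut,"obs hub",at(p,C(543,240),.062))
B=lambda q:np.array([[c,s],[-s,c]])@(q[:2]-v[:2])
for z in(.058,):
  a,b=at(p,C(556,170),z),at(p,C(540,303),z);d=B(a)-B(b);print("wing",np.linalg.norm(d),np.arctan2(d[1],d[0]))
print("cheese top corners",[np.round(B(at(p,C(*u),.1)),3).tolist() for u in((150,272),(335,213),(378,345),(200,407))])
for u,z in(((229,161),.0425),((178,223),.022),((400,172),.015)): print(B(at(p,u,z)))
E
python3 fit.py
```

```text
[ 0.52984728 -0.0233984   0.31229171  0.01432815] res [[0.3, -0.1], [0.9, 0.1], [-0.0, 1.1], [-0.6, 0.0], [-1.1, -1.5], [0.2, -0.5], [-0.5, -0.5], [1.3, 1.4], [-0.6, -0.8], [0.3, 0.9]]
nut [ 0.55831981 -0.11158789] obs hub [ 0.55367176 -0.10818901  0.062     ]
wing 0.08171162507087937 -0.4588893328000739
cheese top corners [[0.041, 0.135], [0.041, 0.026], [-0.039, 0.027], [-0.041, 0.132]]
[0.14583181 0.11768321]
[0.04240691 0.27999454]
[-0.00545692 -0.27578809]
```

```bash
cat > d.py <<'E'
# usage: d.py travel bx by z : state in nut-centred board axes (mm) and tool-frame shift to the target
import sys
from h import *
V=[.52985,-.0234,.3123]
def st(tr):
    o=ctrl.get_obs();c,s=np.cos(V[2]),np.sin(V[2]);Rb=np.array([[c,-s,0],[s,c,0],[0,0,1]])
    Rt=cv2.Rodrigues(np.array(o["tool_rot"],float))[0];off=np.array([0,-.107+tr,0])
    P=Rb.T@(np.array(o["tool_pos"])-[V[0],V[1],0])-off
    return o,Rb,Rt,P,off
if __name__=="__main__":
    a=list(map(float,sys.argv[1:]));o,Rb,Rt,P,off=st(a[0])
    Rd=Rb@np.array([[0,1,0],[1,0,0],[0,0,-1.]])
    print("t",o["t"],"P(mm)",np.round(P*1e3,1),"force board",np.round(Rb.T@np.array(o["contact_force"]),1),"op",o["opening"],"turn deg",np.round(np.degrees(cv2.Rodrigues(Rt.T@Rd)[0].ravel()),2),"q",np.round(o["q"],2))
    if len(a)>1: print("tool shift mm",np.round(Rt.T@Rb@(np.array(a[1:])/1e3-P)*1e3,1))
E
python3 -m jog '[0,0,0,0,0,0,10.5, 0,0,0,0,0,0,10.5, 0,0,0,0,0,0,10.5, 0,0,0,0,0,0,10.5, 0,0,0,0,0,0,10.5]'
python3 d.py .0143 0 -5 150
```

```text
t: 1.52
tool_pos: [0.2036, 0.5909, 0.2313]
tool_rot: [-1.843, -2.544, 0.0]
contact_force: [0.7, 0.9, 0.4]
opening: 0.0003
t 1.525 P(mm) [-121.8  777.5  231.3] force board [1.  0.6 0.4] op 0.00027940982062765247 turn deg [-0.    0.    0.25] q [1.12 0.05 1.61 0.   1.48 0.8 ]
tool shift mm [-783.   118.4   81.3]
```

```bash
python3 -m jog '[0,-0.039,0.006,0.004,0,0,0, 0,-0.039,0.006,0.004,0,0,0, 0,-0.039,0.006,0.004,0,0,0, 0,-0.039,0.006,0.004,0,0,0, 0,-0.039,0.006,0.004,0,0,0, 0,-0.039,0.006,0.004,0,0,0, 0,-0.039,0.006,0.004,0,0,0, 0,-0.039,0.006,0.004,0,0,0, 0,-0.039,0.006,0.004,0,0,0, 0,-0.039,0.006,0.004,0,0,0]'
python3 -m jog '[0,-0.039,0.006,0.004,0,0,0, 0,-0.039,0.006,0.004,0,0,0, 0,-0.039,0.006,0.004,0,0,0, 0,-0.039,0.006,0.004,0,0,0, 0,-0.039,0.006,0.004,0,0,0, 0,-0.039,0.006,0.004,0,0,0, 0,-0.039,0.006,0.004,0,0,0, 0,-0.039,0.006,0.004,0,0,0, 0,-0.039,0.006,0.004,0,0,0, 0,-0.039,0.006,0.004,0,0,0]'
python3 d.py .0143 0 -5 80
python3 - <<'E'
from h import *
p=ctrl.get_image("scene");im=p["image"][130:330,150:410]
cv2.imwrite("pics/s1.png",cv2.resize(im,None,fx=3,fy=3,interpolation=cv2.INTER_CUBIC))
E
```

```text
t: 2.78
tool_pos: [0.3847, 0.2389, 0.1914]
tool_rot: [1.835, 2.549, 0.001]
contact_force: [-0.2, -0.5, -0.0]
opening: 0.0004
t: 4.03
tool_pos: [0.5653, -0.1121, 0.1513]
tool_rot: [1.836, 2.549, 0.0]
contact_force: [0.2, -0.6, 0.2]
opening: -0.0001
t 4.025 P(mm) [  6.5  -2.6 151.3] force board [ 0.  -0.6  0.2] op -7.144731217952906e-05 turn deg [0.02 0.01 0.59] q [-0.32 -0.    1.8   0.    1.34 -0.65]
tool shift mm [-2.4 -6.6 71.3]
```

View pics/s1.png

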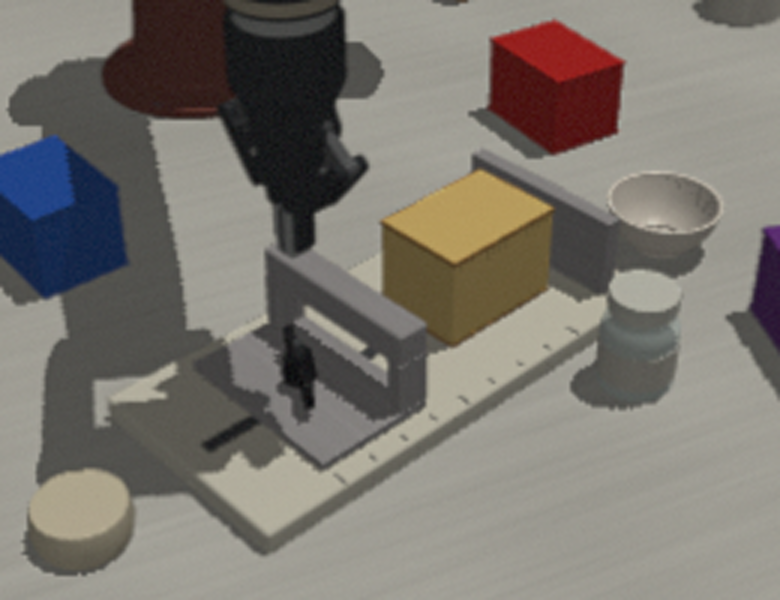

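```bash
python3 -m jog '[0,-0.0015,-0.0013,0.0142,0,0,0, 0,-0.0015,-0.0013,0.0142,0,0,0, 0,-0.0015,-0.0013,0.0142,0,0,0, 0,-0.0015,-0.0013,0.0142,0,0,0, 0,-0.0015,-0.0013,0.0142,0,0,0.5, 0,0,0,0,0,0,0]'
python3 d.py .0143
python3 -m jog '[0,0.010,0,0,0,0,0, 0,0.01,0,0,0,0,0, 0,0.01,0,0,0,0,0, 0,0.005,0,0,0,0,0, 0,0.005,0,0,0,0,0]'
python3 d.py .0143
```

```text
t: 4.82
tool_pos: [0.5597, -0.1195, 0.0784]
tool_rot: [-1.845, -2.539, 0.001]
contact_force: [0.1, -1.1, -0.1]
opening: 0.0002
t 4.825 P(mm) [-1.1 -8.  78.4] force board [-0.3 -1.1 -0.1] op 0.0002290251699316187 turn deg [-0.15 -0.11  0.09] q [-0.34  0.07  1.86  0.    1.21 -0.65]
t: 5.45
tool_pos: [0.5494, -0.0832, 0.0811]
tool_rot: [1.843, 2.538, -0.003]
contact_force: [2.1, -6.3, -2.5]
opening: -0.0003
t 5.45 P(mm) [ 0.3 29.8 81.1] force board [ 0.1 -6.7 -2.5] op -0.000264155741179041 turn deg [0.09 0.3  0.13] q [-0.28  0.03  1.9  -0.    1.21 -0.6 ]
```

```bash
python3 -m jog '[0,0.006,0,0,0,0,0, 0,0.006,0,0,0,0,0, 0,0.006,0,0,0,0,0, 0,0.006,0,0,0,0,0, 0,0.006,0,0,0,0,0, 0,0.006,0,0,0,0,0,0,0.006,0,0,0,0,0]'
python3 d.py .0143
python3 -m jog '[0,0.004,0,0,0,0,0, 0,0.004,0,0,0,0,0, 0,0.003,0,0,0,0,0, 0,0.003,0,0,0,0,0]'
python3 d.py .0143
python3 - <<'E'
from h import *
p=ctrl.get_image("top");im=p["image"][130:280,195:395]
cv2.imwrite("pics/c2.png",cv2.resize(cv2.convertScaleAbs(im,alpha=1.5,beta=10),None,fx=4,fy=4,interpolation=cv2.INTER_CUBIC))
E
```

```text
t: 6.32
tool_pos: [0.5365, -0.0433, 0.0811]
tool_rot: [1.843, 2.538, -0.003]
contact_force: [2.2, -7.4, -2.5]
opening: -0.0
t 6.325 P(mm) [ 0.2 71.7 81.1] force board [-0.2 -7.7 -2.5] op -1.5574156319827495e-05 turn deg [0.09 0.29 0.12] q [-0.22 -0.01  1.94 -0.    1.21 -0.53]
t: 6.82
tool_pos: [0.5325, -0.0311, 0.0811]
tool_rot: [1.842, 2.536, -0.005]
contact_force: [4.8, -11.0, -3.2]
opening: 0.0001
t 6.825 P(mm) [ 0.2 84.6 81.1] force board [  1.2 -12.   -3.2] op 6.923800549515395e-05 turn deg [0.1  0.44 0.13] q [-0.19 -0.02  1.95 -0.01  1.21 -0.51]
```

View pics/c2.png

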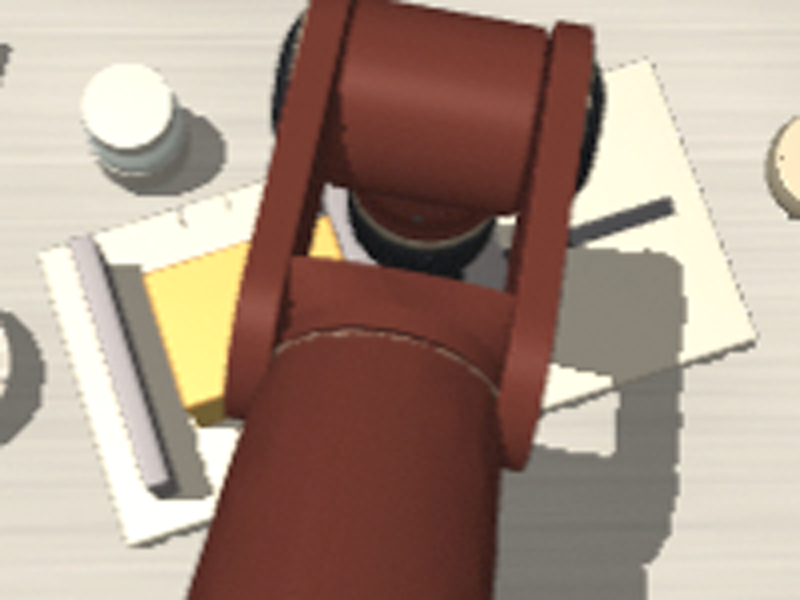

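Contact with the cheese is made, and it has moved about 4 mm, with roughly 20 mm left to go. I'll continue slowly.

```bash
python3 -m jog '[0,0.003,0,0,0,0,0, 0,0.003,0,0,0,0,0, 0,0.003,0,0,0,0,0, 0,0.003,0,0,0,0,0, 0,0.002,0,0,0,0,0]'
python3 d.py .0143
python3 -m jog '[0,0.001,0,0,0,0,0, 0,0.001,0,0,0,0,0, 0,0.001,0,0,0,0,0]'
python3 d.py .0143
```

```text
t: 7.5
tool_pos: [0.5282, -0.0178, 0.0811]
tool_rot: [1.842, 2.536, -0.005]
contact_force: [3.9, -11.4, -3.6]
opening: -0.0003
t 7.5 P(mm) [ 0.2 98.5 81.1] force board [  0.2 -12.   -3.6] op -0.00025771495372170467 turn deg [0.1  0.43 0.13] q [-0.17 -0.04  1.97 -0.01  1.21 -0.48]
t: 7.88
tool_pos: [0.5273, -0.015, 0.0811]
tool_rot: [1.842, 2.536, -0.005]
contact_force: [3.1, -11.1, -2.8]
opening: -0.0003
t 7.875 P(mm) [  0.2 101.5  81.1] force board [ -0.4 -11.5  -2.8] op -0.0003190204866068898 turn deg [0.1  0.43 0.12] q [-0.17 -0.04  1.97 -0.01  1.21 -0.48]
```

```bash
for i in 1 ; do
python3 -m jog '[0,0.001,0,0,0,0,0, 0,0.001,0,0,0,0,0]'>/dev/null
python3 d.py .0143
python3 -m jog '[0,0.001,0,0,0,0,0]'>/dev/null
python3 d.py .0143
python3 -m jog '[0,0.001,0,0,0,0,0]'>/dev/null
python3 d.py .0143; done
```

```text
t 8.125 P(mm) [1.000e-01 1.035e+02 8.110e+01] force board [ 0.9 -9.9 -3.5] op -7.80575970265257e-05 turn deg [0.1  0.43 0.12] q [-0.16 -0.04  1.97 -0.01  1.21 -0.48]
t 8.25 P(mm) [  0.2 104.5  81.1] force board [  0.2 -10.4  -3.3] op 0.00037267388681516326 turn deg [0.1  0.43 0.12] q [-0.16 -0.04  1.97 -0.01  1.21 -0.47]
t 8.375 P(mm) [  0.2 104.9  81.1] force board [  0.7 -15.5  -3.2] op 6.478614500189539e-05 turn deg [0.11 0.52 0.14] q [-0.16 -0.04  1.97 -0.01  1.21 -0.47]
```

```bash
python3 -m jog '[0,0.001,0,0,0,0,0]'>/dev/null
python3 d.py .0143
python3 -m jog '[0,0.0005,0,0,0,0,0]'>/dev/null
python3 d.py .0143
```

```text
t 8.5 P(mm) [  0.2 104.9  81.2] force board [ -0.3 -18.5  -5.1] op -8.391488313082476e-05 turn deg [0.11 0.65 0.15] q [-0.16 -0.04  1.97 -0.01  1.21 -0.47]
t 8.625 P(mm) [  0.2 104.9  81.2] force board [  0.5 -19.3  -5.6] op 3.831213314076089e-05 turn deg [0.12 0.71 0.14] q [-0.16 -0.04  1.97 -0.01  1.21 -0.47]
```

```bash
python3 -m jog '[0,-0.010,0,0,0,0,0, 0,-0.020,0,-0.002,0,0,0, 0,-0.03,0,-0.006,0,0,0, 0,-0.03,0,-0.01,0,0,0, 0,-0.03,0,-0.01,0,0,0, 0,-0.03,0,-0.01,0,0,0, 0,0,0,0,0,0,0]'>/dev/null
python3 d.py .1
python3 - <<'E'
from h import *
p=ctrl.get_image("scene");im=p["image"][170:300,200:360]
cv2.imwrite("pics/s2.png",cv2.resize(cv2.convertScaleAbs(im,alpha=1.5,beta=10),None,fx=5,fy=4.6,interpolation=cv2.INTER_CUBIC)[:600])
E
```

```text
t 9.5 P(mm) [   0.5 -128.5  119.8] force board [-0.1  0.4 -0. ] op 0.0004004935371296869 turn deg [ 0.12  0.09 -0.05] q [-0.39  0.07  1.79  0.    1.28 -0.7 ]
```

View pics/s2.png

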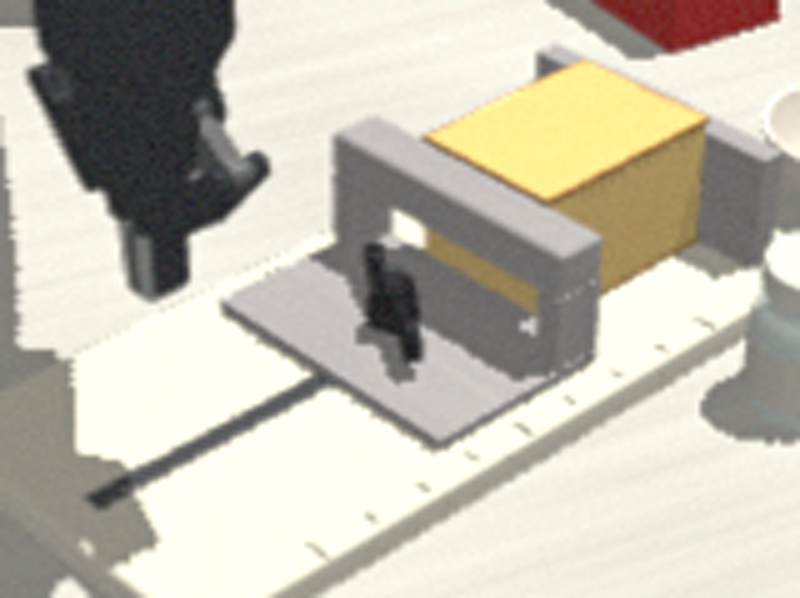

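```bash
cat > arc.py <<'E'
import numpy as np
def F(d,r=31,e=0):
    f=np.radians(d);u=np.array([np.cos(f),np.sin(f)]);n=np.array([-u[1],u[0]])
    return r*u+(14.5*abs(u[1])+11*abs(u[0])+3+e)*n
prev=None
for d in [-20,-26]+list(range(-35,-206,-10)):
    p=F(d); q=np.round(p,1); print(d,q,"rows x(=by),y(=bx):", None if prev is None else np.round((q-prev)[::-1],1)); prev=q
E
python3 arc.py; python3 d.py .1 40 9 100
```

```text
-20 [35.4  6.6] rows x(=by),y(=bx): None
-26 [36.3  3.7] rows x(=by),y(=bx): [-2.9  0.9]
-35 [37.1 -1.1] rows x(=by),y(=bx): [-4.8  0.8]
-45 [36.8 -7. ] rows x(=by),y(=bx): [-5.9 -0.3]
-55 [ 35.1 -13.2] rows x(=by),y(=bx): [-6.2 -1.7]
-65 [ 31.9 -19.3] rows x(=by),y(=bx): [-6.1 -3.2]
-75 [ 27.2 -24.8] rows x(=by),y(=bx): [-5.5 -4.7]
-85 [ 21.  -29.3] rows x(=by),y(=bx): [-4.5 -6.2]
-95 [ 15.6 -32.5] rows x(=by),y(=bx): [-3.2 -5.4]
-105 [ 11.2 -35.1] rows x(=by),y(=bx): [-2.6 -4.4]
-115 [  5.7 -36.9] rows x(=by),y(=bx): [-1.8 -5.5]
-125 [ -0.4 -37.5] rows x(=by),y(=bx): [-0.6 -6.1]
-135 [ -7.  -36.8] rows x(=by),y(=bx): [ 0.7 -6.6]
-145 [-13.7 -34.4] rows x(=by),y(=bx): [ 2.4 -6.7]
-155 [-20.  -30.4] rows x(=by),y(=bx): [ 4.  -6.3]
-165 [-25.4 -24.8] rows x(=by),y(=bx): [ 5.6 -5.4]
-175 [-29.6 -17.9] rows x(=by),y(=bx): [ 6.9 -4.2]
-185 [-32.2 -12.5] rows x(=by),y(=bx): [ 5.4 -2.6]
-195 [-34.4  -8.8] rows x(=by),y(=bx): [ 3.7 -2.2]
-205 [-36.2  -4.2] rows x(=by),y(=bx): [ 4.6 -1.8]
t 9.55 P(mm) [ 1.000e-01 -1.269e+02  1.188e+02] force board [0.1 0.6 0. ] op 0.00020251385541168713 turn deg [ 0.05 -0.    0.  ] q [-0.38  0.07  1.79  0.    1.28 -0.7 ]
tool shift mm [135.9  39.9  18.8]
```

Move above the start point (40, 9), then descend to tip height 44 mm.

```bash
python3 -m jog '[0,0.027,0.008,0,0,0,0, 0,0.027,0.008,0,0,0,0, 0,0.027,0.008,0,0,0,0, 0,0.027,0.008,0,0,0,0, 0,0.027,0.008,0,0,0,0, 0,0,0,0.020,0,0,0, 0,0,0,0.02,0,0,0, 0,0,0,0,0,0,0]'>/dev/null
python3 d.py .1 40 9 44
python3 -m jog '[0,0,0,0.012,0,0,0, 0,0,0,0.012,0,0,0, 0,0,0,0.01,0,0,0, 0,0,0,0,0,0,0]'>/dev/null
python3 d.py .1 36.3 3.7 44
python3 - <<'E'
from h import *
p=ctrl.get_image("scene");im=p["image"][170:300,200:360]
cv2.imwrite("pics/s3.png",cv2.resize(cv2.convertScaleAbs(im,alpha=1.5,beta=10),None,fx=5,fy=4.6,interpolation=cv2.INTER_CUBIC)[:600])
E
```

```text
t 10.55 P(mm) [37.2  9.7 74.5] force board [ 0.  -0.1 -0.6] op -3.4014563101028605e-05 turn deg [-0.35 -0.17  0.05] q [-0.15  0.06  1.88 -0.    1.21 -0.46]
tool shift mm [-0.8  3.  30.5]
t 11.05 P(mm) [38.9  9.4 43. ] force board [-0.  -0.4  1.1] op -9.100099055937197e-05 turn deg [-0.12 -0.06  0.09] q [-0.15  0.11  1.89 -0.    1.15 -0.46]
tool shift mm [-5.7 -2.7 -1. ]
```

View pics/s3.png

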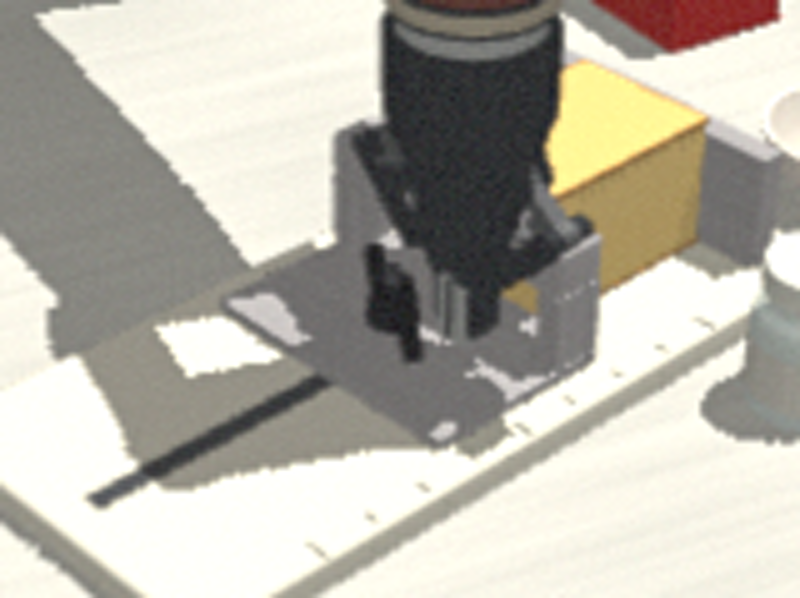

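```bash
python3 -m jog '[0,-0.0052,-0.0009,0,0,0,0, 0,-0.0053,-0.0009,0,0,0,0, 0,-0.0059,-0.0003,0,0,0,0, 0,-0.0062,-0.0017,0,0,0,0, 0,-0.0061,-0.0032,0,0,0,0, 0,-0.0055,-0.0047,0,0,0,0, 0,-0.0045,-0.0062,0,0,0,0]'>/dev/null
python3 d.py .1 21 -29.3 44
python3 -m jog '[0,-0.0032,-0.0054,0,0,0,0, 0,-0.0026,-0.0044,0,0,0,0, 0,-0.0018,-0.0055,0,0,0,0, 0,-0.0006,-0.0061,0,0,0,0, 0,0.0007,-0.0066,0,0,0,0]'>/dev/null
python3 d.py .1 -7 -36.8 44
python3 - <<'E'
from h import *
p=ctrl.get_image("scene");im=p["image"][170:300,200:360]
cv2.imwrite("pics/s4.png",cv2.resize(cv2.convertScaleAbs(im,alpha=1.5,beta=10),None,fx=5,fy=4.6,interpolation=cv2.INTER_CUBIC)[:600])
E
```

```text
t 11.975 P(mm) [ 21.8 -30.2  44.5] force board [0.8 0.4 0.4] op 1.9450259584243876e-05 turn deg [0.03 0.03 0.09] q [-0.22  0.1   1.89 -0.    1.15 -0.54]
tool shift mm [ 0.9 -0.8  0.5]
t 12.6 P(mm) [ -6.4 -37.3  44.4] force board [ 1.5 -0.2 -0.6] op -0.0001968445364632292 turn deg [0.   0.02 0.1 ] q [-0.26  0.05  1.95 -0.    1.14 -0.58]
tool shift mm [ 0.5 -0.6  0.4]
```

View pics/s4.png

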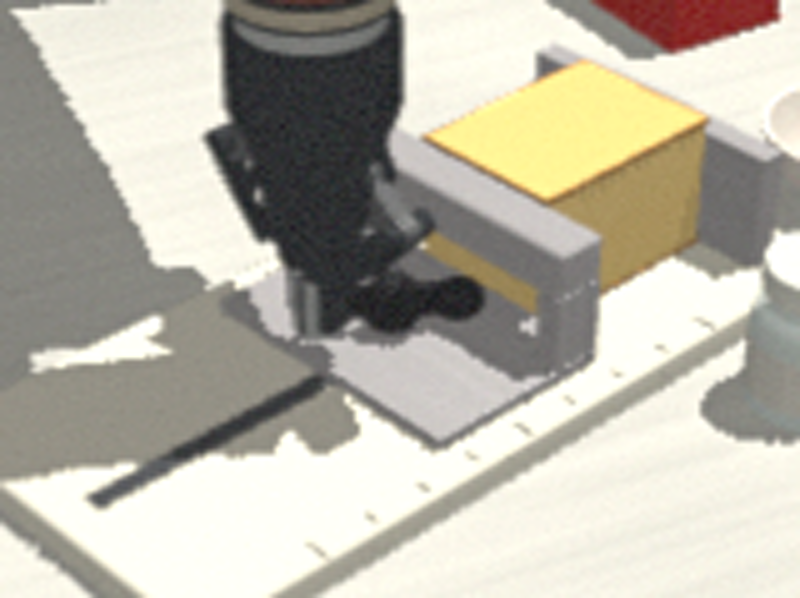

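The nut turns with the finger. The far wing now points towards the beam at (460,298), so I'll continue the stroke to about -205°.

```bash
python3 -m jog '[0,0.0026,-0.0070,0,0,0,0, 0,0.004,-0.0063,0,0,0,0, 0,0.0056,-0.0054,0,0,0,0, 0,0.0069,-0.0042,0,0,0,0, 0,0.0054,-0.0026,0,0,0,0, 0,0.0037,-0.0022,0,0,0,0, 0,0.0046,-0.0018,0,0,0,0, 0,0,0,0,0,0,0]'>/dev/null
python3 d.py .1 -36 -4 44
python3 -m jog '[0,-0.008,-0.003,0,0,0,0, 0,-0.002,0,-0.010,0,0,0, 0,0,0,-0.025,0,0,0, 0,0,0,-0.025,0,0,0, 0,0,0,0,0,0,0]'>/dev/null
python3 d.py .1 40 11 90
python3 - <<'E'
from h import *
p=ctrl.get_image("scene");im=p["image"][170:300,200:360]
cv2.imwrite("pics/s5.png",cv2.resize(cv2.convertScaleAbs(im,alpha=1.5,beta=10),None,fx=5,fy=4.6,interpolation=cv2.INTER_CUBIC)[:600])
E
```

```text
t 13.65 P(mm) [-36.   -3.9  44.1] force board [ 0.6 -0.5  0.1] op -0.00016665652703939148 turn deg [-0.05 -0.04  0.11] q [-0.24 -0.05  2.04  0.    1.14 -0.55]
tool shift mm [-0.1 -0.   0.1]
t 14.275 P(mm) [-36.9 -15.7 107.3] force board [-0.3  0.6 -0.5] op 4.078728557144312e-05 turn deg [0.28 0.17 0.07] q [-0.26 -0.13  2.01  0.    1.26 -0.57]
tool shift mm [26.7 76.8 17.6]
```

View pics/s5.png

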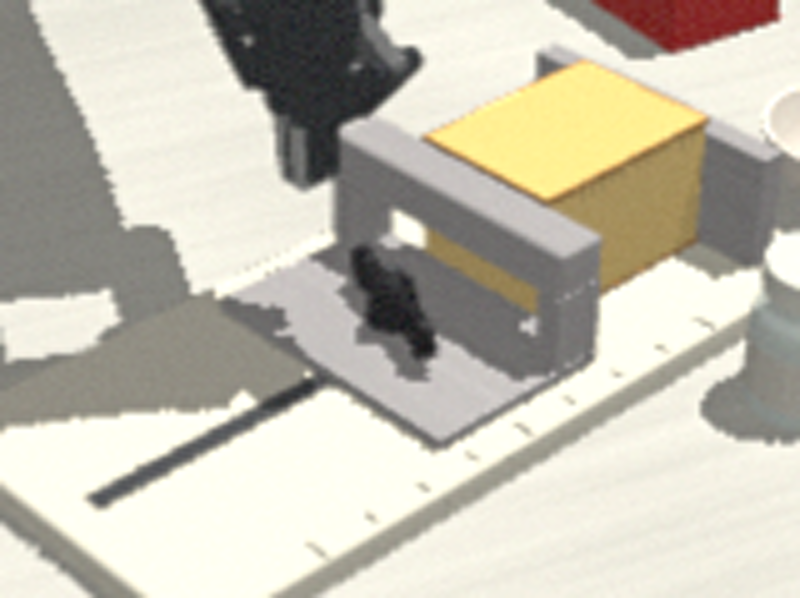

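Wings are now at about -20°, as planned. Going over to the other wing for stroke 2.

```bash
python3 -m jog '[0,0.0055,0.0154,0,0,0,0, 0,0.0055,0.0154,0,0,0,0, 0,0.0055,0.0154,0,0,0,0, 0,0.0055,0.0154,0,0,0,0, 0,0.0055,0.0154,0,0,0,0, 0,0,0,0.015,0,0,0, 0,0,0,0.015,0,0,0, 0,0,0,0,0,0,0]'>/dev/null
python3 d.py .1 40 12 44
```

```text
t 15.325 P(mm) [36.2 13.9 71.4] force board [ 0.6 -0.2 -0.4] op -0.0005862881940274704 turn deg [-0.27 -0.13  0.07] q [-0.14  0.06  1.88 -0.    1.2  -0.46]
tool shift mm [-2.   4.  27.4]
```

```bash
python3 -m jog '[0,-0.001,0.0015,0,0,0,0, 0,0,0,0.01,0,0,0, 0,0,0,0.01,0,0,0, 0,0,0,0.006,0,0,0, 0,0,0,0,0,0,0]'>/dev/null
python3 d.py .1 37.1 -1.1 44
python3 - <<'E'
from h import *
p=ctrl.get_image("scene");im=p["image"][170:300,200:360]
cv2.imwrite("pics/s6.png",cv2.resize(cv2.convertScaleAbs(im,alpha=1.5,beta=10),None,fx=5,fy=4.6,interpolation=cv2.INTER_CUBIC)[:600])
E
```

```text
t 15.95 P(mm) [39.2 12.5 47.3] force board [0.3 0.3 0. ] op 0.00042913489189508433 turn deg [-0.09 -0.04  0.1 ] q [-0.14  0.1   1.89 -0.    1.15 -0.46]
tool shift mm [-13.6  -2.1   3.3]
```

View pics/s6.png

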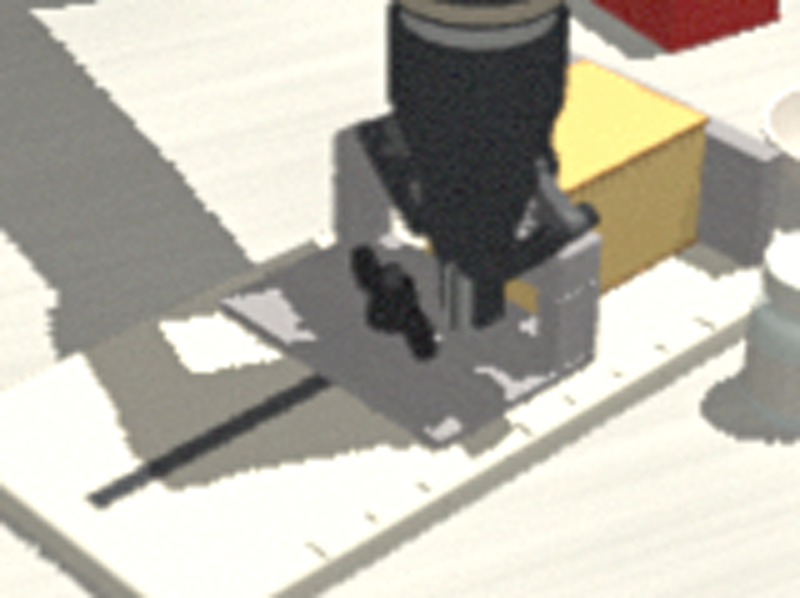

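Finger is behind the second wing (tip at about (470,325), wing tip at (425,350)). Sweeping.

```bash
python3 -m jog '[0,-0.0046,-0.0007,0.001,0,0,0, 0,-0.0045,-0.0007,0.001,0,0,0, 0,-0.0045,-0.0007,0.001,0,0,0, 0,-0.0059,-0.0003,0,0,0,0, 0,-0.0062,-0.0017,0,0,0,0, 0,-0.0061,-0.0032,0,0,0,0, 0,-0.0055,-0.0047,0,0,0,0, 0,-0.0045,-0.0062,0,0,0,0]'>/dev/null
python3 d.py .1 21 -29.3 44
python3 -m jog '[0,-0.0032,-0.0054,0,0,0,0, 0,-0.0026,-0.0044,0,0,0,0, 0,-0.0018,-0.0055,0,0,0,0, 0,-0.0006,-0.0061,0,0,0,0, 0,0.0007,-0.0066,0,0,0,0, 0,0.0024,-0.0067,0,0,0,0, 0,0.004,-0.0063,0,0,0,0, 0,0,0,0,0,0,0]'>/dev/null
python3 d.py .1 -29.6 -17.9 44
```

```text
t 17.0 P(mm) [ 21.6 -30.3  45.6] force board [1.7 0.6 1.3] op 0.00026428251584960724 turn deg [0.04 0.03 0.09] q [-0.22  0.1   1.89 -0.    1.15 -0.54]
tool shift mm [ 1.  -0.6  1.6]
t 18.0 P(mm) [-20.1 -30.3  45.1] force board [ 0.4 -0.  -0.7] op 0.000148883331942154 turn deg [-0.06 -0.02  0.11] q [-0.27  0.01  1.98 -0.    1.14 -0.58]
tool shift mm [12.4 -9.5  1.1]
```

```bash
python3 -m jog '[0,0.0056,-0.0054,0,0,0,0, 0,0.0035,-0.0021,0,0,0,0, 0,0.0034,-0.0021,0,0,0,0]'>/dev/null
python3 d.py .1 
python3 -m jog '[0,0.0015,-0.0008,0,0,0,0, 0,0.0015,-0.0008,0,0,0,0]'>/dev/null
python3 d.py .1
python3 -m jog '[0,0.001,0,0,0,0,0, 0,0.001,0,0,0,0,0]'>/dev/null
python3 d.py .1
```

```text
t 18.375 P(mm) [-29.  -18.1  45.3] force board [ 1.  -1.1 -0.6] op 1.3836465365826242e-05 turn deg [0.   0.01 0.11] q [-0.25 -0.02  2.02 -0.    1.14 -0.57]
t 18.625 P(mm) [-30.5 -15.2  45.3] force board [ 0.  -0.6 -0.8] op -0.00013360203441093284 turn deg [-0.    0.01  0.1 ] q [-0.25 -0.02  2.02 -0.    1.14 -0.57]
t 18.875 P(mm) [-30.7 -13.8  45.3] force board [ 0.1 -3.9 -0.9] op -0.0001286044864260225 turn deg [-0.03  0.07  0.11] q [-0.25 -0.03  2.02 -0.    1.14 -0.56]
```

```bash
python3 -m jog '[0,0.001,0,0,0,0,0, 0,0.001,0,0,0,0,0, 0,0,0,0,0,0,0]'>/dev/null
python3 d.py .1
python3 -m jog '[0,0.001,0,0,0,0,0, 0,0,0,0,0,0,0]'>/dev/null
python3 d.py .1
```

```text
t 19.25 P(mm) [-30.7 -13.6  45.4] force board [ -1.1 -10.4  -3.2] op -5.971885060043163e-05 turn deg [-0.01  0.3   0.12] q [-0.25 -0.03  2.03 -0.    1.14 -0.56]
t 19.5 P(mm) [-30.6 -13.5  45.5] force board [ -0.7 -12.8  -4.6] op -0.0003147728501728732 turn deg [0.   0.41 0.13] q [-0.25 -0.03  2.03 -0.01  1.14 -0.56]
```

Firm end at y = -13.6 (expected -14). I'll back off, lift clear and check with the top camera.

```bash
python3 -m jog '[0,-0.008,0,0,0,0,0, 0,-0.012,0,0,0,0,0, 0,-0.010,0,-0.020,0,0,0, 0,0,0,-0.05,0,0,0, 0,0,0,-0.05,0,0,0, 0,-0.03,0,-0.02,0,0,0, 0,-0.05,0,0,0,0,0, 0,-0.05,0,0,0,0,0, 0,-0.05,0,0,0,0,0, 0,-0.05,0,0,0,0,0]'>/dev/null
python3 -m jog '[0,-0.04,0,0,0,0,0, 0,-0.04,0,0,0,0,0,0,0,0,0,0,0,0]'>/dev/null
python3 d.py .1
python3 - <<'E'
from h import *
p=ctrl.get_image("top");im=p["image"][130:280,195:395]
cv2.imwrite("pics/c9.png",cv2.resize(cv2.convertScaleAbs(im,alpha=1.5,beta=10),None,fx=4,fy=4,interpolation=cv2.INTER_CUBIC))
E
```

```text
t 21.125 P(mm) [ -30.8 -352.6  184.3] force board [0.2 0.3 0.2] op 3.00383093945239e-05 turn deg [-0.02 -0.05 -0.06] q [-0.65  0.29  1.42  0.    1.43 -0.97]
```

View pics/c9.png

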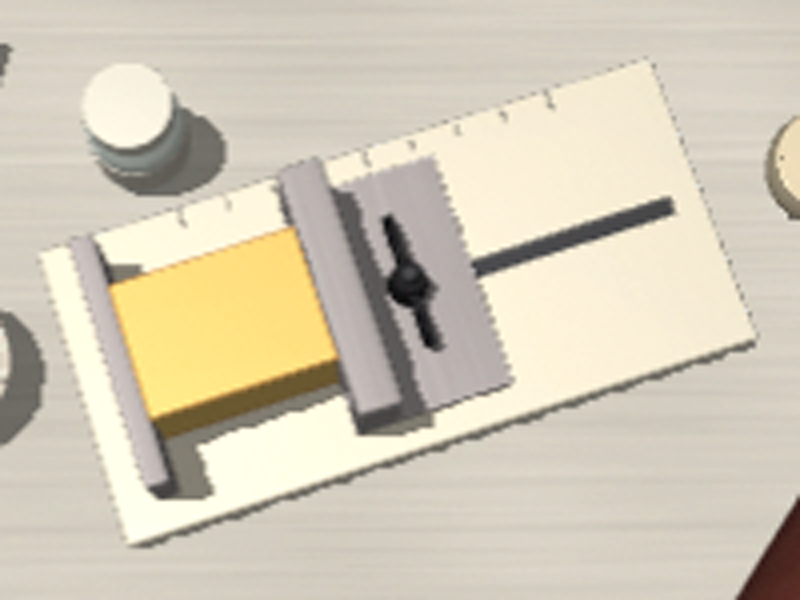

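Run:
```python
from h import *
p=ctrl.get_image("top");C=lambda x,y:(195+(x+.5)/4-.5,130+(y+.5)/4-.5)
a,b=at(p,C(388,218),.058),at(p,C(436,348),.058);d=a-b
print("wing rel board x, deg:",np.degrees(np.arctan2(d[1],d[0])-.3123),np.linalg.norm(d))
for t in("jar_center","bowl_center","round_center"): print(t,[np.round(x["box"]).tolist() for x in ctrl.boxes_of(t,p)[:1]])
print(ctrl.finish_job())
```

```text
wing rel board x, deg: 1.0287010701163042 0.08303003587563289
jar_center [[230.0, 160.0, 28.0, 33.0]]
bowl_center [[177.0, 221.0, 44.0, 38.0]]
round_center [[401.0, 171.0, 27.0, 29.0]]
the job is handed in; nothing more can be done
None
```

The cheese is clamped and the wing nut is tight. I handed the job in at about 21 s of the 54 s allowed; the hand-in gave no verdict.

- **Stop:** I pushed the beam from behind with the shut fingers until it stalled. The fingers stood where a travel of 0.100 m puts them, and the force rose from about 10 to 19 N with no more movement. The final top picture shows no gap at either end of the cheese.
- **Wing nut:** I turned it clockwise with two fingertip strokes, from about 0.46 rad to the hard end. It resisted with 13 N without moving, where turning it had taken only 1 to 2 N. In the last picture the wings lie within about 1° of the board's x direction, which is within measuring error.
- **Other items:** The jar, bowl and small round cheese show the same network boxes as at the start, to within 1 to 3 pixels. The robot ended clear of everything.
- **Disagreement:** The first fit of the board put the nut's axis about 5 mm from where its hub appeared in the picture. The contact positions agreed with the fit along the direction of travel, so I kept it.

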